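# Set a pull gauge's drag pointer at 12 newtons

## Robot

A 6-joint arm with a two-finger parallel gripper is mounted at the origin on the work surface. World frame = base frame: x ahead of the robot, y to its left, z up, the work surface at z = 0. Lengths are in m, angles in rad, forces in N, time in s.
With the tool pointing down it reaches from about 0.375 to 0.925 m from the base axis. Payload 5.7 kg.
Tool frame: the origin (TCP) lies midway between the tips of the shut fingers; the grasp point (between the pads) lies 19 mm behind it (env.hold_point_z is the distance from the TCP to the grasp point, in m); z points along the fingers, y is the line along which they close (so a half turn about z gives the same grasp; the last joint's range is limited). The gripper opens to 85 mm and grips with 20 to 120 N. Pads are 22 mm wide; open, the fingers measure 114 mm over their backs; the gripper's body (76 mm by 85 mm) begins 54 mm behind the grasp point. The pads swing forward as they close: fully open they stand 13 mm farther back than shut.
Start: joints at [-1.275, 0.359, 1.51, -0, 1.272, -0.115], TCP at [0.24, -0.55, 0.231] pointing down, gripper open.
Joint ranges: [-2.97, 2.97], [-1.01, 2.36], [0.21, 2.38], [-0.96, 4.11], [0.2, 2.71], [-2.98, 2.98]. Speed limits (rad/s): [2.39, 2.39, 3.14, 3.14, 3.14, 3.14].

## Interface

Orientations are given as a unit quaternion [x, y, z, w].
In Python, from station import env gives the robot as it stands.
- The arm moves only by the tool arm_command, never from a script. Its argument "plan" is a list of rows, each an object of numbers: "dx", "dy", "dz": the shift along the world's x, y, z as a fraction of full scale; "wx", "wy", "wz": the turn, a rotation vector about the world's x, y, z as a fraction of full scale. A call has exactly 8 rows; each row is the pose to reach, as a shift and turn from the pose commanded when the call began; what a row does not reach only later rows make up. Full scale, the value 1, is 0.15 m for a shift and 60 degrees for a turn. A row lasts 1/10 s, in which the tool goes at most 50 mm and 8.59 degrees, less where a joint would pass 70% of its speed; a pose out of reach is approached as far as the arm can. A call with a number of a shift or a turn outside -1 to 1 is refused whole. A call with a gripper value outside its range is refused whole. "jaw" is the opening, from 0 (shut) to 1 (fully open), set as the call begins (left out, the last holds). The fingers move at their own pace and stop on an object; the grip force is fixed at half the most. Time passes only in rows, so rows that repeat a pose let the fingers close, or fill a call up. It gives the time, the measured TCP pose, the force, the opening and the grip force at its end, in the units of the state.
- env.get_state(): the state, without advancing time (a new reading comes with each control period).
- env.capture(name): name is "scene" or "top" or "wrist"; returns the picture (420x560x3 uint8, blue, green, red); there is no depth.
- env.camera_model(name): a dict with "intrinsics" (3x3 intrinsics, pixels), "xyz" and "orientation" of the camera in the world. Camera axes: x right, y down, z forward; pixel columns grow to the right and rows downward; lengths in m; the calibration is good to about 2 mm. A picture is of the moment at which its call begins: read the wrist's pose just before it. camera_model takes no time and is no camera call; for the wrist camera it gives the pose at the moment of the call.
- env.job_done(): hands the job in; it is judged then, once.
The state is a dict: "clock": time; "qpos": joint angles; "qd": joint speeds; "joint_torque": joint torques, N m; "ee_pos": TCP position; "tool_rot": TCP orientation; "wrist_force": force on the tool from outside, world axes, zero at the start; "wrist_torque": the same for the moment, N m; "width": finger opening in m; "finger_force": force on a finger pad.
Only numpy, scipy, OpenCV 4.12 (cv2) and the standard library are available. Lean on these libraries where they do the work, as an engineer would, in place of code of your own. Each camera call takes 0.05 s, during which the arm holds its last target. There are 200 camera calls.

## Task

The bench pull gauge has a new spring cartridge, so its red drag pointer must be set afresh by felt force. With the slide home, push the red pointer all the way back to zero against the yellow flag; then hook shut fingers behind the handle bar (do not grip it) and pull the slide out until the pull is 12 N (a newton either way is fine, never over 16 N), and hold it there for a second. Ease the slide fully home without letting it snap, so that the red pointer is left standing out on the scale, and leave the other things on the bench where they are.

Things in the scene. Friction and masses are not known exactly. Their poses are not given: they have to be found in the camera images.
- gauge: Fixed pull gauge: dark base plate 275 x 90 x 12 mm, two aluminium rails (x 0 to 250 mm, 12 mm wide, 48 mm apart inside, tops 46 mm above the bench; 10 mm ticks), light blue cartridge box at the rear (x 156 to 256 mm, 68 mm tall). Origin on the bench under the middle of the rails' front end; x runs along the rails away from the handle, z up. The slide is pulled out along -x.
- gauge_slide: Sprung slide, spring stiffness and preload unknown. Origin 32 mm above the bench; at gauge x = 0 when home (as at the start), negative pulled out, to about -115 mm; axes as the gauge's. Light blue stirrup at its front, 14 mm thick: cross piece x -12 to 0, arms at y = +-42 mm, then the handle bar. Open window inside, free down to the bench: x -88 to -12 mm, 74 mm wide.
- handle_bar (a point): Middle of the handle bar of the slide: a black round bar 14 mm thick, 94 mm long along the gauge's y, its axis 32 mm above the bench, at x = -95 mm of the slide.
- flag (a point): Top middle of the slide's yellow flag, 8 mm thick along x, 30 mm wide, top 70 mm above the bench, at x = +135 mm of the slide. It stands behind the red pointer and carries it along as the slide is pulled out.
- drag_pointer: Red pointer riding on the rails with light friction; stays where pushed. 10 mm thick along x, 70 mm wide, 26 mm tall, with a 30 mm wide fin up to 46 mm; origin mid underside, 48 mm above the bench (its top at 94 mm), axes as the gauge's. Zero, against the yellow flag of the slide at home, is x = +126 mm of the gauge; it travels up to 115 mm from there towards the handle (-x).
- phone_a: Black phone, 150 x 72 x 9 mm, lying flat beside the gauge; origin under its centre. Bystander.
- phone_b: Black phone, 150 x 72 x 9 mm, lying flat; origin under its centre. Bystander.
- screwdriver: Screwdriver lying on the bench beside the gauge. Bystander.
- check_weight: Brass check weight, 42 mm diameter, 60 mm tall, standing; origin under its centre. Bystander.
- jar: Jar, 56 mm diameter, 75 mm tall, standing; origin under its centre. Bystander.

How it is judged:
On the way, in this order (a step that is already met when the one before it is completed fails the run):
1. the red pointer is pushed back to zero against the yellow flag, the slide being home (x of drag_pointer in the frame of gauge above 0.121 m and x of gauge_slide in the frame of gauge above -0.004 m), for 0.1 s.
2. the slide is pulled out with 12 N (1.5 N either way), its yellow flag carrying the red pointer, for half a second (contact force between the fingers and gauge_slide between 10.5 and 13.5 N and x of gauge_slide in the frame of gauge below -0.02 m and x of drag_pointer in the frame of gauge_slide above 0.122 m), for 0.5 s.
At the end, for the whole second after the job is handed in: The slide is back home (within 4 mm) and at rest, and the red pointer rests where the slide carried it, at least 20 mm from zero (x of gauge_slide in the frame of gauge above -0.004 m and x of drag_pointer in the frame of gauge below 0.106 m and linear speed of each of gauge_slide, drag_pointer below 0.01 m/s); the robot touches nothing.
It fails at once if the fingers press the slide with more than 16 N in all (pulled too hard, or gripped) (contact force between the fingers and gauge_slide above 16 N).
It fails at once if the slide is let snap back (faster than 0.4 m/s) (linear speed of gauge_slide above 0.4 m/s).
It fails at once if a bystander is moved by more than 30 mm (distance of any of phone_a, phone_b, screwdriver, check_weight, jar from where it was at the start of the episode above 0.03 m).
It also fails if it takes over 59 s, if anything falls off the work surface, if the arm or the gripper's body presses on something with over 40 N, if the wrist force passes 120 N, or if a joint passes its speed limit or range.

## Working session

There is one attempt and no reset: what is moved stays moved. The work goes in short steps, Python scripts to look and compute and a tool call to move; the robot and the scene stay as the last step left them, time stands still between calls to the robot, and variables do not carry over. Pictures are saved under pics/ and viewed, at most 10 in all, crops included, and the job is handed in when it is done.

Besides the shell and the picture viewer there is one more tool, called after "Call:" as name([rows], argument=value, ...), one row to a line, values as JSON. arm_command: Moves the arm, as the interface text tells. Shift numbers are shares of 0.15 m and turn numbers shares of 60 degrees, none past 1 either way. Its arguments: {"type":"object","properties":{"plan":{"type":"array"},"jaw":{"type":"number"}},"required":["plan"]}

```bash
mkdir -p pics; cat > h.py <<'E'
import numpy as np, cv2
from scipy.spatial.transform import Rotation as R
from station import env
def ray(m,u,v):
    K=np.array(m["intrinsics"]);d=np.linalg.inv(K)@[u,v,1.]
    return np.array(m["xyz"]),R.from_quat(m["orientation"]).as_matrix()@d
def onz(m,u,v,z):
    o,d=ray(m,u,v);return o+d*(z-o[2])/d[2]
def proj(m,p):
    c=R.from_quat(m["orientation"]).as_matrix().T@(np.array(p)-m["xyz"]);q=np.array(m["intrinsics"])@c;return q[:2]/q[2]
def tri(a,b):
    A=0;B=0
    for o,d in(a,b):
        d=d/np.linalg.norm(d);P=np.eye(3)-np.outer(d,d);A=A+P;B=B+P@o
    return np.linalg.solve(A,B)
E
python3 - <<'E'
from h import *
for n in("top","scene"):
    im=env.capture(n);cv2.imwrite(f"pics/{n}.png",im);m=env.camera_model(n);print(n,m)
print(env.get_state())
E
```

```text
top {'intrinsics': array([[418.72110746,   0.        , 277.57991761],
       [  0.        , 418.72110746, 211.64985198],
       [  0.        ,   0.        ,   1.        ]]), 'xyz': array([ 0.3805073 , -0.05158126,  0.98410262]), 'orientation': array([ 0.70792147, -0.7003701 ,  0.06321774, -0.06582126])}
scene {'intrinsics': array([[509.28131837,   0.        , 277.69111769],
       [  0.        , 509.28131837, 206.85920069],
       [  0.        ,   0.        ,   1.        ]]), 'xyz': array([ 1.27201985, -0.37542073,  0.83383177]), 'orientation': array([ 0.78081703,  0.48646214, -0.21297612, -0.32912084])}
{'clock': 0.1, 'qpos': array([-1.27511535e+00,  3.59435714e-01,  1.51130033e+00,  1.55433360e-06,
        1.27248914e+00, -1.15111229e-01]), 'qd': array([ 1.39522028e-03, -3.41044946e-03, -2.53998990e-03, -8.18871510e-05,
       -6.81351944e-04,  2.43877151e-04]), 'joint_torque': array([-1.62248530e-04, -5.28650665e+01, -2.79350442e+01, -1.40199813e-04,
        4.95952409e-03, -2.09061773e-05]), 'ee_pos': array([ 0.23941494, -0.54951776,  0.23054509]), 'tool_rot': array([ 9.78979995e-01,  2.03954662e-01, -7.28567643e-05, -8.13008411e-04]), 'wrist_force': array([-0.21372268,  0.49603461, -0.90629846]), 'wrist_torque': array([ 0.02614293,  0.04086079, -0.00565698]), 'finger_force': 0.0, 'width': 0.08546595366299295}
```

View pics/top.png

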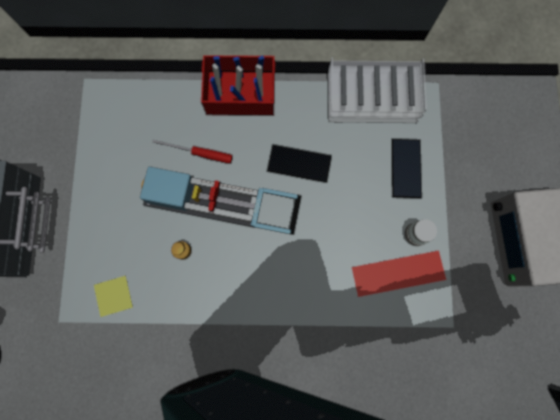

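View pics/scene.png

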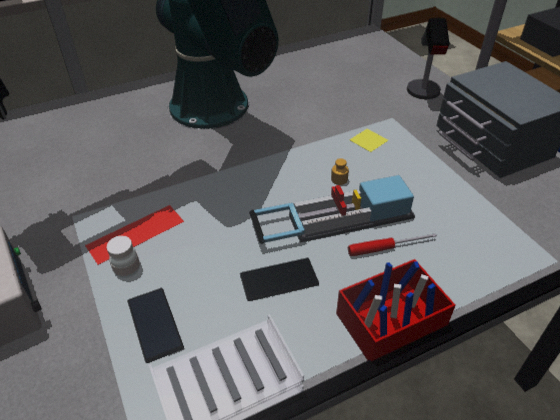

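The top view shows the gauge with its handle at about (297,214), the red pointer at (214,195), the yellow flag at (196,191) and the box at (166,187). The weight is at (180,249), phone_a at (300,163) and the screwdriver at (200,152). The scene view shows the handle at about (260,224). I'll enlarge both.

```bash
python3 - <<'E'
from h import *
a=cv2.imread("pics/top.png")[155:245,130:310];b=cv2.imread("pics/scene.png")[165:255,240:420]
c=np.vstack([cv2.resize(x,None,fx=3.3,fy=3.3,interpolation=cv2.INTER_CUBIC) for x in(a,b)])
c=cv2.convertScaleAbs(c,alpha=1.5,beta=15);print(c.shape);cv2.imwrite("pics/crop.png",c)
E
```

```text
(594, 594, 3)
```

View pics/crop.png

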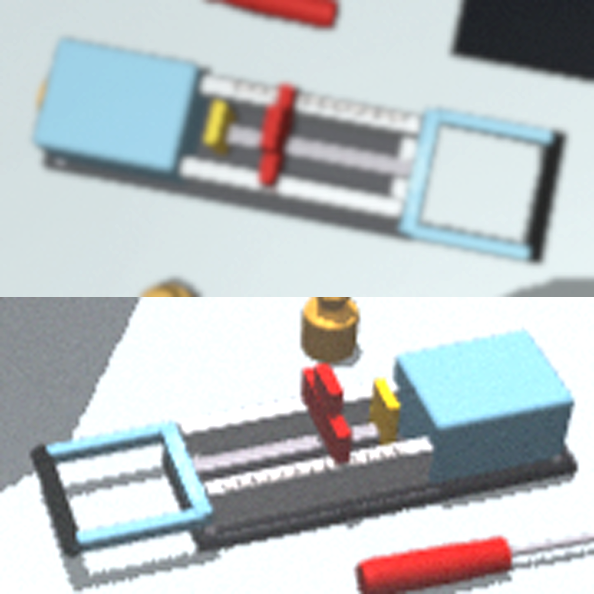

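```bash
cat > fit.py <<'E'
from h import *
from scipy.optimize import least_squares
T=[(558,135,-95,-47,32),(538,258,-95,47,32),(62,38,256,'-',68),(203,66,156,'-',68),(177,170,156,'+',68),(37,144,256,'+',68),(440,131,-12,-37,39),(422,228,-12,37,39)]
S=[(44,450,-95,47,32),(72,547,-95,-47,32),(397,358,156,'+',68),(527,331,256,'+',68),(574,402,256,'-',68),(440,433,156,'-',68)]
mt,ms=env.camera_model("top"),env.camera_model("scene")
pt=lambda x,y:(130+(x+.5)/3.3-.5,155+(y+.5)/3.3-.5)
ps=lambda x,y:(240+(x+.5)/3.3-.5,165+(y-297+.5)/3.3-.5)
def W(p,q):
    c,s=np.cos(p[2]),np.sin(p[2]);return np.array([p[0]+c*q[0]-s*q[1],p[1]+s*q[0]+c*q[1],q[2]+p[3]])
def f(p):
    r=[]
    for L,m,g in((T,mt,pt),(S,ms,ps)):
        for u,v,x,y,z in L:
            y={'+':p[4],'-':-p[4]}.get(y,y if not isinstance(y,str) else 0) if isinstance(y,str) else y/1e3
            r+=list(proj(m,W(p,[x/1e3,y,z/1e3]))-g(u,v))
    return np.array(r)
if __name__=="__main__":
    s=least_squares(f,[.4,0,1.5,0,.04]);print(s.x.round(4),np.degrees(s.x[2]));print(s.fun.reshape(-1,2).round(1).tolist())
    p=s.x
    print("bar",W(p,[-.095,0,.032]),"flag",W(p,[.135,0,.07]))
    print("bar tri",tri(ray(mt,*pt(548,196.5)),ray(ms,*ps(58,498.5))))
    # pointer fin top: candidates
    q=tri(ray(mt,*pt(287,90)),ray(mt,*pt(287,90))) if 0 else None
    for u in(60,80,100,110): print(u,((np.array(proj(mt,W(p,[u/1e3,0,.094])))-[130,155])*3.3).round(),((np.array(proj(ms,W(p,[u/1e3,0,.094])))-[240,165])*3.3+[0,297]).round())
    np.save("p.npy",p)
E
python3 fit.py
```

```text
[ 0.567   0.0049  1.3784 -0.0025  0.0379] 78.97811504830855
[[0.5, 0.3], [-1.3, 2.2], [-0.3, -0.3], [-0.4, -0.2], [-0.6, 0.4], [-1.4, -0.6], [0.5, -2.1], [-0.7, -0.6], [-1.4, 1.0], [-0.2, 1.4], [-1.0, -0.3], [0.0, 0.2], [0.3, 0.1], [-1.3, -0.9]]
bar [ 0.54888317 -0.08833847  0.02946226] flag [0.59285547 0.13741901 0.06746226]
bar tri [ 0.55098481 -0.08796793  0.03359731]
60 [320. 136.] [280. 389.]
80 [290. 130.] [309. 383.]
100 [261. 124.] [338. 378.]
110 [246. 121.] [352. 375.]
```

Call:
arm_command([
  {"dx": 0.06,"dy": 0.1,"wz": 0.06},
  {"dx": 0.11,"dy": 0.2,"wz": 0.12},
  {"dx": 0.17,"dy": 0.3,"wz": 0.18},
  {"dx": 0.22,"dy": 0.4,"wz": 0.24},
  {"dx": 0.28,"dy": 0.5,"wz": 0.3},
  {"dx": 0.34,"dy": 0.6,"wz": 0.36},
  {"dx": 0.39,"dy": 0.7,"wz": 0.42},
  {"dx": 0.45,"dy": 0.8,"wz": 0.46},
], jaw=0)

```text
validation failed for argument at $.pl...
```

Call:
arm_command([
  {"dx": 0.06,"dy": 0.1,"wz": 0.06},
  {"dx": 0.11,"dy": 0.2,"wz": 0.12},
  {"dx": 0.17,"dy": 0.3,"wz": 0.18},
  {"dx": 0.22,"dy": 0.4,"wz": 0.24},
  {"dx": 0.28,"dy": 0.5,"wz": 0.3},
  {"dx": 0.34,"dy": 0.6,"wz": 0.36},
  {"dx": 0.39,"dy": 0.7,"wz": 0.42},
  {"dx": 0.45,"dy": 0.8,"wz": 0.46},
])

```text
validation failed for argument at $.pl...
```

Call:
arm_command([
  {"dx": 0.06,"dy": 0.1},
  {"dx": 0.11,"dy": 0.2},
  {"dx": 0.17,"dy": 0.3},
  {"dx": 0.22,"dy": 0.4},
  {"dx": 0.28,"dy": 0.5},
  {"dx": 0.34,"dy": 0.6},
  {"dx": 0.39,"dy": 0.7},
  {"dx": 0.45,"dy": 0.8},
])

```text
validation failed for argument at $.pl...
```

Call:
arm_command([
  {"dx": 0.06,"dy": 0.1},
  {"dx": 0.11,"dy": 0.2},
  {"dx": 0.17,"dy": 0.3},
  {"dx": 0.22,"dy": 0.4},
  {"dx": 0.28,"dy": 0.5},
  {"dx": 0.34,"dy": 0.6},
  {"dx": 0.39,"dy": 0.7},
  {"dx": 0.45,"dy": 0.8},
])

```text
validation failed for argument at $.pl...
```

The rows were refused, probably because all six numbers are required in each.

Call:
arm_command([
  {"dx": 0.06,"dy": 0.1,"dz": 0,"wx": 0,"wy": 0,"wz": 0.06},
  {"dx": 0.11,"dy": 0.2,"dz": 0,"wx": 0,"wy": 0,"wz": 0.12},
  {"dx": 0.17,"dy": 0.3,"dz": 0,"wx": 0,"wy": 0,"wz": 0.18},
  {"dx": 0.22,"dy": 0.4,"dz": 0,"wx": 0,"wy": 0,"wz": 0.24},
  {"dx": 0.28,"dy": 0.5,"dz": 0,"wx": 0,"wy": 0,"wz": 0.3},
  {"dx": 0.34,"dy": 0.6,"dz": 0,"wx": 0,"wy": 0,"wz": 0.36},
  {"dx": 0.39,"dy": 0.7,"dz": 0,"wx": 0,"wy": 0,"wz": 0.42},
  {"dx": 0.45,"dy": 0.8,"dz": 0,"wx": 0,"wy": 0,"wz": 0.46},
], jaw=0)

```text
clock: 0.9
ee_pos: [0.3072, -0.429, 0.2309]
tool_rot: [0.902, 0.433, -0.0, -0.0]
wrist_force: [0.4, 0.1, -0.2]
width: 0.0002
finger_force: 0.0
```

Call:
arm_command([
  {"dx": 0.08,"dy": 0.13,"dz": 0,"wx": 0,"wy": 0,"wz": 0.06},
  {"dx": 0.15,"dy": 0.25,"dz": 0,"wx": 0,"wy": 0,"wz": 0.12},
  {"dx": 0.22,"dy": 0.38,"dz": 0,"wx": 0,"wy": 0,"wz": 0.18},
  {"dx": 0.29,"dy": 0.5,"dz": 0,"wx": 0,"wy": 0,"wz": 0.24},
  {"dx": 0.36,"dy": 0.63,"dz": 0,"wx": 0,"wy": 0,"wz": 0.3},
  {"dx": 0.43,"dy": 0.75,"dz": 0,"wx": 0,"wy": 0,"wz": 0.36},
  {"dx": 0.5,"dy": 0.88,"dz": 0,"wx": 0,"wy": 0,"wz": 0.42},
  {"dx": 0.56,"dy": 1.0,"dz": 0,"wx": 0,"wy": 0,"wz": 0.46},
])

```text
clock: 1.7
ee_pos: [0.3915, -0.2788, 0.2311]
tool_rot: [0.772, 0.635, 0.0, -0.0]
wrist_force: [-0.2, 0.1, -0.3]
width: 0.0001
finger_force: 0.0
```

Call:
arm_command([
  {"dx": 0.08,"dy": 0.13,"dz": 0,"wx": 0,"wy": 0,"wz": 0},
  {"dx": 0.15,"dy": 0.25,"dz": 0,"wx": 0,"wy": 0,"wz": 0},
  {"dx": 0.22,"dy": 0.38,"dz": 0,"wx": 0,"wy": 0,"wz": 0},
  {"dx": 0.29,"dy": 0.5,"dz": 0,"wx": 0,"wy": 0,"wz": 0},
  {"dx": 0.36,"dy": 0.63,"dz": 0,"wx": 0,"wy": 0,"wz": 0},
  {"dx": 0.43,"dy": 0.75,"dz": 0,"wx": 0,"wy": 0,"wz": 0},
  {"dx": 0.5,"dy": 0.88,"dz": 0,"wx": 0,"wy": 0,"wz": 0},
  {"dx": 0.56,"dy": 1.0,"dz": 0,"wx": 0,"wy": 0,"wz": 0},
])

```text
clock: 2.5
ee_pos: [0.4754, -0.1288, 0.2311]
tool_rot: [0.773, 0.634, -0.0, -0.0]
wrist_force: [-0.6, -0.4, -0.5]
width: 0.0001
finger_force: 0.0
```

Call:
arm_command([
  {"dx": 0.08,"dy": 0.13,"dz": 0,"wx": 0,"wy": 0,"wz": 0},
  {"dx": 0.15,"dy": 0.25,"dz": 0,"wx": 0,"wy": 0,"wz": 0},
  {"dx": 0.22,"dy": 0.38,"dz": 0,"wx": 0,"wy": 0,"wz": 0},
  {"dx": 0.29,"dy": 0.5,"dz": 0,"wx": 0,"wy": 0,"wz": 0},
  {"dx": 0.36,"dy": 0.63,"dz": 0,"wx": 0,"wy": 0,"wz": 0},
  {"dx": 0.43,"dy": 0.75,"dz": 0,"wx": 0,"wy": 0,"wz": 0},
  {"dx": 0.5,"dy": 0.88,"dz": 0,"wx": 0,"wy": 0,"wz": 0},
  {"dx": 0.56,"dy": 1.0,"dz": 0,"wx": 0,"wy": 0,"wz": 0},
])

```text
clock: 3.3
ee_pos: [0.5593, 0.0212, 0.231]
tool_rot: [0.773, 0.634, -0.0, -0.0]
wrist_force: [0.8, -1.1, -0.1]
width: -0.0003
finger_force: 0.0
```

```bash
python3 - <<'E'
from h import *
m=env.camera_model("wrist");im=env.capture("wrist");cv2.imwrite("pics/w1.png",im);print(m)
import pickle;pickle.dump(m,open("w1.pkl","wb"))
s=env.get_state();print(s["ee_pos"],s["tool_rot"])
E
```

```text
{'intrinsics': array([[318.88775394,   0.        , 279.16348401],
       [  0.        , 318.88775394, 213.53086977],
       [  0.        ,   0.        ,   1.        ]]), 'xyz': array([0.57340669, 0.09062305, 0.37303043]), 'orientation': array([ 0.98556404, -0.09728864, -0.01367196,  0.1378823 ])}
[0.56067468 0.02358511 0.23110537] [ 7.72829594e-01  6.34612394e-01  1.12480398e-03 -5.11748102e-04]
```

View pics/w1.png

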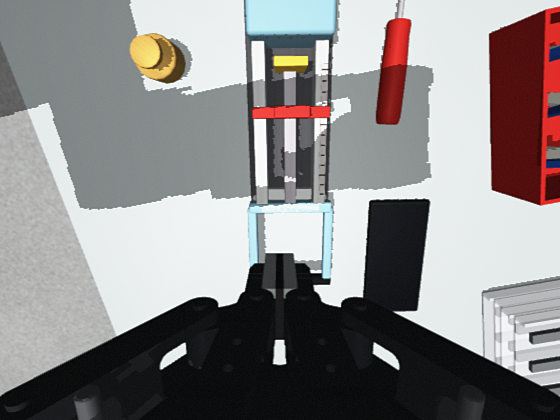

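The wrist view shows the rails running straight up the picture, the red pointer at (291,112), the flag at (291,63), the cross piece at v≈203-212 and the fingertips at (279,258). I'll check the fit by projecting model points into it.

```bash
python3 - <<'E'
from h import *;from fit import W;import pickle
p=np.load("p.npy").copy();m=pickle.load(open("w1.pkl","rb"))
for dz in(p[3],0):
  p[3]=dz
  for n,q in dict(flagtopmid=(.131,0,.07),flagL=(.131,.015,.07),flagR=(.131,-.015,.07),boxL=(.156,.036,.068),boxR=(.156,-.036,.068),railLi=(.05,.024,.046),railLo=(.05,.036,.046),railRo=(.05,-.036,.046),cpL=(0,.047,.039),cpR=(0,-.047,.039),win=(-.012,.037,.039),winR=(-.012,-.037,.039),ptr80=(.085,.035,.074),ptr80R=(.085,-.035,.074),fintop=(.085,0,.094)).items(): print(n,proj(m,W(p,q)).round(1),end='; ')
  print()
im=cv2.imread("pics/w1.png")[35:225,225:350];cv2.imwrite("pics/w1c.png",cv2.resize(im,None,fx=3.1,fy=3.1,interpolation=cv2.INTER_CUBIC))
E
```

```text
flagtopmid [290.5  68.6]; flagL [273.5  68.7]; flagR [307.5  68.6]; boxL [249.   37.9]; boxR [332.1  37.5]; railLi [265.8 158.5]; railLo [254.1 158.5]; railRo [324.4 158.2]; cpL [245.7 204.2]; cpR [332.1 203.8]; win [255.2 214.8]; winR [322.5 214.5]; ptr80 [251.9 123. ]; ptr80R [328.8 122.7]; fintop [291.1 122.9]; 
flagtopmid [290.6  68.2]; flagL [273.4  68.3]; flagR [307.7  68.1]; boxL [248.7  37.1]; boxR [332.6  36.7]; railLi [265.7 158.7]; railLo [253.9 158.8]; railRo [324.8 158.5]; cpL [245.5 204.8]; cpR [332.4 204.4]; win [255.  215.4]; winR [322.8 215.1]; ptr80 [251.7 123. ]; ptr80R [329.3 122.7]; fintop [291.3 122.9];
```

View pics/w1c.png

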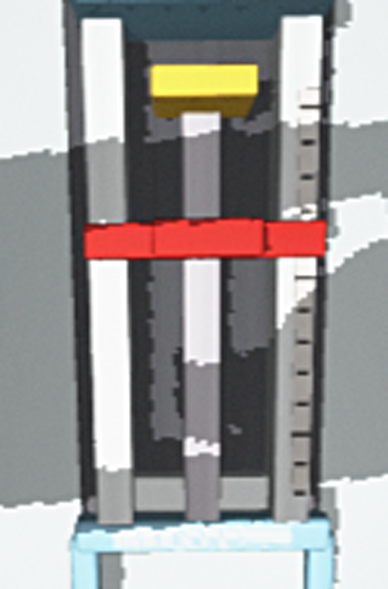

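Call:
arm_command([
  {"dx": 0.05,"dy": 0.1,"dz": -0.1,"wx": 0,"wy": 0,"wz": 0},
  {"dx": 0.11,"dy": 0.2,"dz": -0.25,"wx": 0,"wy": 0,"wz": 0},
  {"dx": 0.11,"dy": 0.2,"dz": -0.4,"wx": 0,"wy": 0,"wz": 0},
  {"dx": 0.11,"dy": 0.2,"dz": -0.55,"wx": 0,"wy": 0,"wz": 0},
  {"dx": 0.11,"dy": 0.2,"dz": -0.7,"wx": 0,"wy": 0,"wz": 0},
  {"dx": 0.11,"dy": 0.2,"dz": -0.85,"wx": 0,"wy": 0,"wz": 0},
  {"dx": 0.11,"dy": 0.2,"dz": -0.95,"wx": 0,"wy": 0,"wz": 0},
  {"dx": 0.11,"dy": 0.2,"dz": -1.0,"wx": 0,"wy": 0,"wz": 0},
])

```text
clock: 4.15
ee_pos: [0.5737, 0.0501, 0.0786]
tool_rot: [0.773, 0.634, -0.002, -0.001]
wrist_force: [0.3, -0.8, -0.5]
width: 0.0001
finger_force: 0.0
```

Call:
arm_command([
  {"dx": 0,"dy": 0,"dz": -0.03,"wx": 0,"wy": 0,"wz": 0},
  {"dx": 0,"dy": 0,"dz": -0.06,"wx": 0,"wy": 0,"wz": 0},
  {"dx": 0,"dy": 0,"dz": -0.08,"wx": 0,"wy": 0,"wz": 0},
  {"dx": 0,"dy": 0,"dz": -0.08,"wx": 0,"wy": 0,"wz": 0},
  {"dx": 0,"dy": 0,"dz": -0.08,"wx": 0,"wy": 0,"wz": 0},
  {"dx": 0,"dy": 0,"dz": -0.08,"wx": 0,"wy": 0,"wz": 0},
  {"dx": 0,"dy": 0,"dz": -0.08,"wx": 0,"wy": 0,"wz": 0},
  {"dx": 0,"dy": 0,"dz": -0.08,"wx": 0,"wy": 0,"wz": 0},
])

```text
clock: 4.95
ee_pos: [0.5757, 0.0499, 0.0695]
tool_rot: [0.773, 0.634, 0.0, 0.0]
wrist_force: [-0.6, 0.9, 0.0]
width: 0.0001
finger_force: 0.0
```

```bash
cat > st.py <<'E'
from h import *
s=env.get_state();e=np.array([.191,.982]);f=s["wrist_force"]
print("t",round(s["clock"],2),"ee",s["ee_pos"].round(4),"xg",round(float((s["ee_pos"][:2]-[.5674,.0069])@e),4),"yg",round(float((s["ee_pos"][:2]-[.5674,.0069])@[-.982,.191]),4),"F",f.round(2),"Fxg",round(float(f[:2]@e),2))
E
python3 st.py
```

```text
t 4.95 ee [0.5757 0.0499 0.0695] xg 0.0439 yg 0.0 F [-0.61  0.86  0.03] Fxg 0.73
```

Call:
arm_command([
  {"dx": 0.01,"dy": 0.04,"dz": 0,"wx": 0,"wy": 0,"wz": 0},
  {"dx": 0.016,"dy": 0.08,"dz": 0,"wx": 0,"wy": 0,"wz": 0},
  {"dx": 0.023,"dy": 0.12,"dz": 0,"wx": 0,"wy": 0,"wz": 0},
  {"dx": 0.031,"dy": 0.16,"dz": 0,"wx": 0,"wy": 0,"wz": 0},
  {"dx": 0.039,"dy": 0.2,"dz": 0,"wx": 0,"wy": 0,"wz": 0},
  {"dx": 0.047,"dy": 0.24,"dz": 0,"wx": 0,"wy": 0,"wz": 0},
  {"dx": 0.054,"dy": 0.28,"dz": 0,"wx": 0,"wy": 0,"wz": 0},
  {"dx": 0.062,"dy": 0.32,"dz": 0,"wx": 0,"wy": 0,"wz": 0},
])

```text
clock: 5.75
ee_pos: [0.5849, 0.0984, 0.0692]
tool_rot: [0.773, 0.634, -0.0, -0.0]
wrist_force: [-1.1, -0.1, 1.0]
width: -0.0001
finger_force: 0.3
```

Call:
arm_command([
  {"dx": 0.002,"dy": 0.01,"dz": 0,"wx": 0,"wy": 0,"wz": 0},
  {"dx": 0.004,"dy": 0.02,"dz": 0,"wx": 0,"wy": 0,"wz": 0},
  {"dx": 0.006,"dy": 0.03,"dz": 0,"wx": 0,"wy": 0,"wz": 0},
  {"dx": 0.008,"dy": 0.04,"dz": 0,"wx": 0,"wy": 0,"wz": 0},
  {"dx": 0.01,"dy": 0.05,"dz": 0,"wx": 0,"wy": 0,"wz": 0},
  {"dx": 0.012,"dy": 0.06,"dz": 0,"wx": 0,"wy": 0,"wz": 0},
  {"dx": 0.012,"dy": 0.06,"dz": 0,"wx": 0,"wy": 0,"wz": 0},
  {"dx": 0.012,"dy": 0.06,"dz": 0,"wx": 0,"wy": 0,"wz": 0},
])

```text
clock: 6.55
ee_pos: [0.5869, 0.107, 0.0693]
tool_rot: [0.773, 0.634, 0.0, 0.0]
wrist_force: [0.0, 0.2, -0.2]
width: 0.0002
finger_force: 0.0
```

```bash
python3 st.py
```

```text
t 6.55 ee [0.5869 0.107  0.0693] xg 0.102 yg -0.0 F [ 0.04  0.25 -0.16] Fxg 0.25
```

Not yet against the stop, so I'll continue in small steps.

Call:
arm_command([
  {"dx": 0.001,"dy": 0.007,"dz": 0,"wx": 0,"wy": 0,"wz": 0},
  {"dx": 0.003,"dy": 0.014,"dz": 0,"wx": 0,"wy": 0,"wz": 0},
  {"dx": 0.004,"dy": 0.02,"dz": 0,"wx": 0,"wy": 0,"wz": 0},
  {"dx": 0.005,"dy": 0.026,"dz": 0,"wx": 0,"wy": 0,"wz": 0},
  {"dx": 0.006,"dy": 0.03,"dz": 0,"wx": 0,"wy": 0,"wz": 0},
  {"dx": 0.007,"dy": 0.034,"dz": 0,"wx": 0,"wy": 0,"wz": 0},
  {"dx": 0.008,"dy": 0.04,"dz": 0,"wx": 0,"wy": 0,"wz": 0},
  {"dx": 0.008,"dy": 0.04,"dz": 0,"wx": 0,"wy": 0,"wz": 0},
])

```text
clock: 7.35
ee_pos: [0.5879, 0.1131, 0.0693]
tool_rot: [0.773, 0.634, 0.0, -0.0]
wrist_force: [0.2, -0.7, -0.3]
width: -0.0003
finger_force: 0.0
```

```bash
python3 st.py
```

```text
t 7.35 ee [0.5879 0.1131 0.0693] xg 0.1082 yg 0.0002 F [ 0.19 -0.66 -0.29] Fxg -0.61
```

Call:
arm_command([
  {"dx": 0.001,"dy": 0.004,"dz": 0,"wx": 0,"wy": 0,"wz": 0},
  {"dx": 0.002,"dy": 0.008,"dz": 0,"wx": 0,"wy": 0,"wz": 0},
  {"dx": 0.003,"dy": 0.012,"dz": 0,"wx": 0,"wy": 0,"wz": 0},
  {"dx": 0.003,"dy": 0.016,"dz": 0,"wx": 0,"wy": 0,"wz": 0},
  {"dx": 0.004,"dy": 0.02,"dz": 0,"wx": 0,"wy": 0,"wz": 0},
  {"dx": 0.004,"dy": 0.02,"dz": 0,"wx": 0,"wy": 0,"wz": 0},
  {"dx": 0.004,"dy": 0.02,"dz": 0,"wx": 0,"wy": 0,"wz": 0},
  {"dx": 0.004,"dy": 0.02,"dz": 0,"wx": 0,"wy": 0,"wz": 0},
])

```text
clock: 8.15
ee_pos: [0.5881, 0.1143, 0.0693]
tool_rot: [0.773, 0.635, -0.001, 0.001]
wrist_force: [-0.5, -8.3, 1.9]
width: 0.0001
finger_force: 3.9
```

```bash
python3 st.py; python3 - <<'E'
from h import *
a=env.capture("scene");cv2.imwrite("pics/s2.png",cv2.resize(cv2.convertScaleAbs(a[150:260,300:430],alpha=1.5,beta=15),None,fx=4,fy=4,interpolation=cv2.INTER_CUBIC))
E
```

```text
t 8.15 ee [0.5881 0.1143 0.0693] xg 0.1094 yg 0.0002 F [-0.48 -8.3   1.9 ] Fxg -8.25
```

View pics/s2.png

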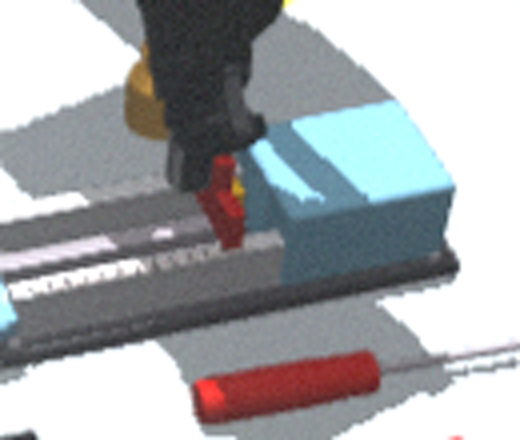

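The pointer reads 8 N against the stop and sits against the flag at (225,205). Now to the window.

Call:
arm_command([
  {"dx": -0.01,"dy": -0.05,"dz": 0,"wx": 0,"wy": 0,"wz": 0},
  {"dx": -0.03,"dy": -0.15,"dz": 0.05,"wx": 0,"wy": 0,"wz": 0},
  {"dx": -0.06,"dy": -0.3,"dz": 0.1,"wx": 0,"wy": 0,"wz": 0},
  {"dx": -0.09,"dy": -0.45,"dz": 0.1,"wx": 0,"wy": 0,"wz": 0},
  {"dx": -0.12,"dy": -0.6,"dz": 0.1,"wx": 0,"wy": 0,"wz": 0},
  {"dx": -0.15,"dy": -0.75,"dz": 0.1,"wx": 0,"wy": 0,"wz": 0},
  {"dx": -0.17,"dy": -0.88,"dz": 0.1,"wx": 0,"wy": 0,"wz": 0},
  {"dx": -0.187,"dy": -0.96,"dz": 0.1,"wx": 0,"wy": 0,"wz": 0},
])

```text
clock: 9.0
ee_pos: [0.5602, -0.03, 0.0848]
tool_rot: [0.774, 0.634, 0.0, 0.0]
wrist_force: [0.3, 0.2, 0.1]
width: 0.0003
finger_force: 0.0
```

Call:
arm_command([
  {"dx": -0.01,"dy": -0.05,"dz": 0,"wx": 0,"wy": 0,"wz": 0},
  {"dx": -0.02,"dy": -0.1,"dz": 0,"wx": 0,"wy": 0,"wz": 0},
  {"dx": -0.02,"dy": -0.1,"dz": -0.08,"wx": 0,"wy": 0,"wz": 0},
  {"dx": -0.02,"dy": -0.1,"dz": -0.16,"wx": 0,"wy": 0,"wz": 0},
  {"dx": -0.02,"dy": -0.1,"dz": -0.24,"wx": 0,"wy": 0,"wz": 0},
  {"dx": -0.02,"dy": -0.1,"dz": -0.32,"wx": 0,"wy": 0,"wz": 0},
  {"dx": -0.02,"dy": -0.1,"dz": -0.4,"wx": 0,"wy": 0,"wz": 0},
  {"dx": -0.02,"dy": -0.1,"dz": -0.4,"wx": 0,"wy": 0,"wz": 0},
])

```text
clock: 9.8
ee_pos: [0.5559, -0.0425, 0.0221]
tool_rot: [0.773, 0.634, -0.001, -0.002]
wrist_force: [-0.7, -0.3, -0.7]
width: 0.0001
finger_force: 0.0
```

```bash
python3 st.py; python3 - <<'E'
from h import *
b=env.capture("scene");a=env.capture("top")
f=lambda x:cv2.resize(cv2.convertScaleAbs(x,alpha=1.5,beta=15),None,fx=3.3,fy=3.3,interpolation=cv2.INTER_CUBIC)
cv2.imwrite("pics/s3.png",np.vstack([f(a[155:245,130:310]),f(b[165:255,240:420])]))
E
```

```text
t 9.8 ee [ 0.5559 -0.0425  0.0221] xg -0.0507 yg 0.0019 F [-0.74 -0.35 -0.68] Fxg -0.48
```

View pics/s3.png

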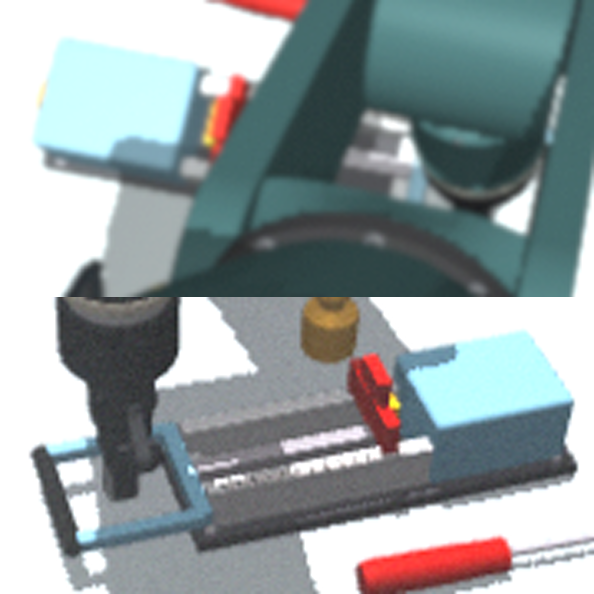

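Pointer sits at zero against the flag (375,400), and the fingers are inside the window at (125,480). Now close on the bar.

Call:
arm_command([
  {"dx": -0.004,"dy": -0.02,"dz": 0,"wx": 0,"wy": 0,"wz": 0},
  {"dx": -0.008,"dy": -0.04,"dz": 0,"wx": 0,"wy": 0,"wz": 0},
  {"dx": -0.012,"dy": -0.06,"dz": 0,"wx": 0,"wy": 0,"wz": 0},
  {"dx": -0.016,"dy": -0.08,"dz": 0,"wx": 0,"wy": 0,"wz": 0},
  {"dx": -0.02,"dy": -0.1,"dz": 0,"wx": 0,"wy": 0,"wz": 0},
  {"dx": -0.024,"dy": -0.12,"dz": 0,"wx": 0,"wy": 0,"wz": 0},
  {"dx": -0.028,"dy": -0.14,"dz": 0,"wx": 0,"wy": 0,"wz": 0},
  {"dx": -0.028,"dy": -0.14,"dz": 0,"wx": 0,"wy": 0,"wz": 0},
])

```text
clock: 10.7
ee_pos: [0.5532, -0.0645, 0.0243]
tool_rot: [0.773, 0.634, -0.0, -0.0]
wrist_force: [-0.1, 0.5, -0.4]
width: -0.0001
finger_force: 0.0
```

Call:
arm_command([
  {"dx": -0.001,"dy": -0.003,"dz": 0,"wx": 0,"wy": 0,"wz": 0},
  {"dx": -0.001,"dy": -0.006,"dz": 0,"wx": 0,"wy": 0,"wz": 0},
  {"dx": -0.002,"dy": -0.009,"dz": 0,"wx": 0,"wy": 0,"wz": 0},
  {"dx": -0.002,"dy": -0.012,"dz": 0,"wx": 0,"wy": 0,"wz": 0},
  {"dx": -0.003,"dy": -0.014,"dz": 0,"wx": 0,"wy": 0,"wz": 0},
  {"dx": -0.003,"dy": -0.014,"dz": 0,"wx": 0,"wy": 0,"wz": 0},
  {"dx": -0.003,"dy": -0.014,"dz": 0,"wx": 0,"wy": 0,"wz": 0},
  {"dx": -0.003,"dy": -0.014,"dz": 0,"wx": 0,"wy": 0,"wz": 0},
])

```text
clock: 11.5
ee_pos: [0.5528, -0.0661, 0.0243]
tool_rot: [0.773, 0.634, -0.0, -0.0]
wrist_force: [-0.1, 0.4, -0.8]
width: -0.0
finger_force: 0.0
```

```bash
python3 st.py
```

```text
t 11.5 ee [ 0.5528 -0.0661  0.0243] xg -0.0745 yg 0.0004 F [-0.15  0.37 -0.77] Fxg 0.34
```

Call:
arm_command([
  {"dx": -0.001,"dy": -0.003,"dz": 0,"wx": 0,"wy": 0,"wz": 0},
  {"dx": -0.001,"dy": -0.006,"dz": 0,"wx": 0,"wy": 0,"wz": 0},
  {"dx": -0.002,"dy": -0.009,"dz": 0,"wx": 0,"wy": 0,"wz": 0},
  {"dx": -0.002,"dy": -0.012,"dz": 0,"wx": 0,"wy": 0,"wz": 0},
  {"dx": -0.003,"dy": -0.014,"dz": 0,"wx": 0,"wy": 0,"wz": 0},
  {"dx": -0.003,"dy": -0.014,"dz": 0,"wx": 0,"wy": 0,"wz": 0},
  {"dx": -0.003,"dy": -0.014,"dz": 0,"wx": 0,"wy": 0,"wz": 0},
  {"dx": -0.003,"dy": -0.014,"dz": 0,"wx": 0,"wy": 0,"wz": 0},
])

```text
clock: 12.3
ee_pos: [0.5523, -0.0683, 0.0243]
tool_rot: [0.773, 0.634, -0.0, -0.0]
wrist_force: [-0.4, -0.4, -0.2]
width: 0.0004
finger_force: 0.0
```

```bash
python3 st.py
```

```text
t 12.3 ee [ 0.5523 -0.0683  0.0243] xg -0.0767 yg 0.0004 F [-0.45 -0.4  -0.23] Fxg -0.48
```

Call:
arm_command([
  {"dx": -0.001,"dy": -0.003,"dz": 0,"wx": 0,"wy": 0,"wz": 0},
  {"dx": -0.001,"dy": -0.006,"dz": 0,"wx": 0,"wy": 0,"wz": 0},
  {"dx": -0.002,"dy": -0.009,"dz": 0,"wx": 0,"wy": 0,"wz": 0},
  {"dx": -0.002,"dy": -0.012,"dz": 0,"wx": 0,"wy": 0,"wz": 0},
  {"dx": -0.003,"dy": -0.014,"dz": 0,"wx": 0,"wy": 0,"wz": 0},
  {"dx": -0.003,"dy": -0.014,"dz": 0,"wx": 0,"wy": 0,"wz": 0},
  {"dx": -0.003,"dy": -0.014,"dz": 0,"wx": 0,"wy": 0,"wz": 0},
  {"dx": -0.003,"dy": -0.014,"dz": 0,"wx": 0,"wy": 0,"wz": 0},
])

```text
clock: 13.1
ee_pos: [0.5521, -0.0696, 0.0243]
tool_rot: [0.773, 0.634, 0.0, -0.0]
wrist_force: [0.7, 4.9, -1.2]
width: -0.0003
finger_force: 2.6
```

```bash
python3 st.py
```

```text
t 13.1 ee [ 0.5521 -0.0696  0.0243] xg -0.078 yg 0.0004 F [ 0.69  4.95 -1.19] Fxg 4.99
```

Contact at 5 N. Another 1.5 mm.

Call:
arm_command([
  {"dx": 0,"dy": -0.002,"dz": 0,"wx": 0,"wy": 0,"wz": 0},
  {"dx": -0.001,"dy": -0.004,"dz": 0,"wx": 0,"wy": 0,"wz": 0},
  {"dx": -0.001,"dy": -0.006,"dz": 0,"wx": 0,"wy": 0,"wz": 0},
  {"dx": -0.002,"dy": -0.008,"dz": 0,"wx": 0,"wy": 0,"wz": 0},
  {"dx": -0.002,"dy": -0.01,"dz": 0,"wx": 0,"wy": 0,"wz": 0},
  {"dx": -0.002,"dy": -0.01,"dz": 0,"wx": 0,"wy": 0,"wz": 0},
  {"dx": -0.002,"dy": -0.01,"dz": 0,"wx": 0,"wy": 0,"wz": 0},
  {"dx": -0.002,"dy": -0.01,"dz": 0,"wx": 0,"wy": 0,"wz": 0},
])

```text
clock: 13.9
ee_pos: [0.5519, -0.0708, 0.0243]
tool_rot: [0.773, 0.634, 0.001, -0.0]
wrist_force: [1.6, 6.0, 0.7]
width: -0.0001
finger_force: 3.4
```

```bash
python3 st.py
```

```text
t 13.9 ee [ 0.5519 -0.0708  0.0243] xg -0.0792 yg 0.0004 F [1.63 5.95 0.7 ] Fxg 6.16
```

Call:
arm_command([
  {"dx": -0.001,"dy": -0.005,"dz": 0,"wx": 0,"wy": 0,"wz": 0},
  {"dx": -0.002,"dy": -0.01,"dz": 0,"wx": 0,"wy": 0,"wz": 0},
  {"dx": -0.003,"dy": -0.015,"dz": 0,"wx": 0,"wy": 0,"wz": 0},
  {"dx": -0.004,"dy": -0.02,"dz": 0,"wx": 0,"wy": 0,"wz": 0},
  {"dx": -0.005,"dy": -0.025,"dz": 0,"wx": 0,"wy": 0,"wz": 0},
  {"dx": -0.006,"dy": -0.03,"dz": 0,"wx": 0,"wy": 0,"wz": 0},
  {"dx": -0.006,"dy": -0.033,"dz": 0,"wx": 0,"wy": 0,"wz": 0},
  {"dx": -0.006,"dy": -0.033,"dz": 0,"wx": 0,"wy": 0,"wz": 0},
])

```text
clock: 14.7
ee_pos: [0.551, -0.0756, 0.0243]
tool_rot: [0.773, 0.634, 0.001, -0.001]
wrist_force: [2.5, 6.3, -0.1]
width: 0.0004
finger_force: 3.6
```

```bash
python3 st.py
```

```text
t 14.7 ee [ 0.551  -0.0756  0.0243] xg -0.0842 yg 0.0004 F [ 2.5  6.3 -0.1] Fxg 6.66
```

Call:
arm_command([
  {"dx": -0.002,"dy": -0.012,"dz": 0,"wx": 0,"wy": 0,"wz": 0},
  {"dx": -0.005,"dy": -0.025,"dz": 0,"wx": 0,"wy": 0,"wz": 0},
  {"dx": -0.008,"dy": -0.04,"dz": 0,"wx": 0,"wy": 0,"wz": 0},
  {"dx": -0.011,"dy": -0.055,"dz": 0,"wx": 0,"wy": 0,"wz": 0},
  {"dx": -0.013,"dy": -0.068,"dz": 0,"wx": 0,"wy": 0,"wz": 0},
  {"dx": -0.016,"dy": -0.08,"dz": 0,"wx": 0,"wy": 0,"wz": 0},
  {"dx": -0.018,"dy": -0.09,"dz": 0,"wx": 0,"wy": 0,"wz": 0},
  {"dx": -0.018,"dy": -0.09,"dz": 0,"wx": 0,"wy": 0,"wz": 0},
])

```text
clock: 15.5
ee_pos: [0.5484, -0.089, 0.0243]
tool_rot: [0.773, 0.634, 0.001, -0.001]
wrist_force: [2.6, 7.9, -0.9]
width: -0.0001
finger_force: 4.1
```

```bash
python3 st.py
```

```text
t 15.5 ee [ 0.5484 -0.089   0.0243] xg -0.0978 yg 0.0003 F [ 2.56  7.92 -0.94] Fxg 8.27
```

Call:
arm_command([
  {"dx": -0.003,"dy": -0.015,"dz": 0,"wx": 0,"wy": 0,"wz": 0},
  {"dx": -0.006,"dy": -0.033,"dz": 0,"wx": 0,"wy": 0,"wz": 0},
  {"dx": -0.01,"dy": -0.05,"dz": 0,"wx": 0,"wy": 0,"wz": 0},
  {"dx": -0.014,"dy": -0.07,"dz": 0,"wx": 0,"wy": 0,"wz": 0},
  {"dx": -0.017,"dy": -0.09,"dz": 0,"wx": 0,"wy": 0,"wz": 0},
  {"dx": -0.021,"dy": -0.11,"dz": 0,"wx": 0,"wy": 0,"wz": 0},
  {"dx": -0.023,"dy": -0.12,"dz": 0,"wx": 0,"wy": 0,"wz": 0},
  {"dx": -0.023,"dy": -0.12,"dz": 0,"wx": 0,"wy": 0,"wz": 0},
])

```text
clock: 16.3
ee_pos: [0.5451, -0.1067, 0.0243]
tool_rot: [0.773, 0.634, 0.001, -0.001]
wrist_force: [2.7, 9.8, -0.4]
width: 0.0003
finger_force: 5.1
```

```bash
python3 st.py; cat > avg.py <<'E'
from h import *
e=np.array([.191,.982]);L=[]
for i in range(12):
    env.capture("top");L.append(env.get_state()["wrist_force"])
L=np.array(L);print(L.mean(0).round(2),L.std(0).round(2),"Fxg",(L[:,:2]@e).mean().round(2),"last6",(L[6:,:2]@e).mean().round(2),"|F|",np.linalg.norm(L.mean(0)).round(2))
E
python3 avg.py; python3 st.py
```

```text
t 16.3 ee [ 0.5451 -0.1067  0.0243] xg -0.1158 yg 0.0002 F [ 2.67  9.84 -0.37] Fxg 10.18
[3.33 9.7  0.17] [0.63 0.52 0.4 ] Fxg 10.16 last6 10.25 |F| 10.26
t 16.9 ee [ 0.5452 -0.1065  0.0243] xg -0.1156 yg 0.0002 F [3.2  9.08 0.33] Fxg 9.53
```

Call:
arm_command([
  {"dx": -0.003,"dy": -0.014,"dz": 0,"wx": 0,"wy": 0,"wz": 0},
  {"dx": -0.006,"dy": -0.03,"dz": 0,"wx": 0,"wy": 0,"wz": 0},
  {"dx": -0.009,"dy": -0.045,"dz": 0,"wx": 0,"wy": 0,"wz": 0},
  {"dx": -0.012,"dy": -0.06,"dz": 0,"wx": 0,"wy": 0,"wz": 0},
  {"dx": -0.015,"dy": -0.075,"dz": 0,"wx": 0,"wy": 0,"wz": 0},
  {"dx": -0.017,"dy": -0.09,"dz": 0,"wx": 0,"wy": 0,"wz": 0},
  {"dx": -0.02,"dy": -0.1,"dz": 0,"wx": 0,"wy": 0,"wz": 0},
  {"dx": -0.02,"dy": -0.105,"dz": 0,"wx": 0,"wy": 0,"wz": 0},
])

```text
clock: 17.7
ee_pos: [0.5423, -0.1219, 0.0243]
tool_rot: [0.774, 0.634, 0.001, -0.001]
wrist_force: [4.7, 12.6, 0.3]
width: -0.0002
finger_force: 6.4
```

```bash
python3 avg.py; python3 avg.py; python3 st.py
```

```text
[ 4.   11.38  0.15] [0.46 0.54 0.37] Fxg 11.94 last6 11.82 |F| 12.07
[ 4.31 11.39 -0.08] [0.54 0.41 0.56] Fxg 12.0 last6 11.91 |F| 12.17
t 18.9 ee [ 0.5422 -0.122   0.0243] xg -0.1313 yg 0.0001 F [ 3.28 10.96 -0.66] Fxg 11.39
```

12 N held for over a second. Ease home.

Call:
arm_command([
  {"dx": 0.005,"dy": 0.025,"dz": 0,"wx": 0,"wy": 0,"wz": 0},
  {"dx": 0.01,"dy": 0.05,"dz": 0,"wx": 0,"wy": 0,"wz": 0},
  {"dx": 0.015,"dy": 0.075,"dz": 0,"wx": 0,"wy": 0,"wz": 0},
  {"dx": 0.02,"dy": 0.1,"dz": 0,"wx": 0,"wy": 0,"wz": 0},
  {"dx": 0.025,"dy": 0.125,"dz": 0,"wx": 0,"wy": 0,"wz": 0},
  {"dx": 0.029,"dy": 0.15,"dz": 0,"wx": 0,"wy": 0,"wz": 0},
  {"dx": 0.034,"dy": 0.175,"dz": 0,"wx": 0,"wy": 0,"wz": 0},
  {"dx": 0.038,"dy": 0.2,"dz": 0,"wx": 0,"wy": 0,"wz": 0},
])

```text
clock: 19.7
ee_pos: [0.5478, -0.0925, 0.0243]
tool_rot: [0.773, 0.634, 0.001, -0.0]
wrist_force: [2.8, 7.3, -0.2]
width: -0.0
finger_force: 4.2
```

Call:
arm_command([
  {"dx": 0.004,"dy": 0.02,"dz": 0,"wx": 0,"wy": 0,"wz": 0},
  {"dx": 0.008,"dy": 0.04,"dz": 0,"wx": 0,"wy": 0,"wz": 0},
  {"dx": 0.012,"dy": 0.06,"dz": 0,"wx": 0,"wy": 0,"wz": 0},
  {"dx": 0.016,"dy": 0.08,"dz": 0,"wx": 0,"wy": 0,"wz": 0},
  {"dx": 0.019,"dy": 0.1,"dz": 0,"wx": 0,"wy": 0,"wz": 0},
  {"dx": 0.022,"dy": 0.115,"dz": 0,"wx": 0,"wy": 0,"wz": 0},
  {"dx": 0.025,"dy": 0.13,"dz": 0,"wx": 0,"wy": 0,"wz": 0},
  {"dx": 0.027,"dy": 0.14,"dz": 0,"wx": 0,"wy": 0,"wz": 0},
])

```text
clock: 20.5
ee_pos: [0.5517, -0.0719, 0.0243]
tool_rot: [0.773, 0.634, 0.001, -0.0]
wrist_force: [2.6, 6.6, 0.3]
width: -0.0005
finger_force: 3.1
```

Call:
arm_command([
  {"dx": 0.002,"dy": 0.01,"dz": 0,"wx": 0,"wy": 0,"wz": 0},
  {"dx": 0.004,"dy": 0.02,"dz": 0,"wx": 0,"wy": 0,"wz": 0},
  {"dx": 0.006,"dy": 0.03,"dz": 0,"wx": 0,"wy": 0,"wz": 0},
  {"dx": 0.008,"dy": 0.04,"dz": 0,"wx": 0,"wy": 0,"wz": 0},
  {"dx": 0.01,"dy": 0.05,"dz": 0,"wx": 0,"wy": 0,"wz": 0},
  {"dx": 0.013,"dy": 0.07,"dz": 0,"wx": 0,"wy": 0,"wz": 0},
  {"dx": 0.017,"dy": 0.09,"dz": 0,"wx": 0,"wy": 0,"wz": 0},
  {"dx": 0.021,"dy": 0.11,"dz": 0,"wx": 0,"wy": 0,"wz": 0},
])

```text
clock: 21.3
ee_pos: [0.5544, -0.0564, 0.0242]
tool_rot: [0.773, 0.634, -0.0, -0.0]
wrist_force: [0.0, -0.3, 0.2]
width: 0.0001
finger_force: 0.0
```

```bash
python3 st.py
```

```text
t 21.3 ee [ 0.5544 -0.0564  0.0242] xg -0.0646 yg 0.0006 F [ 0.02 -0.32  0.15] Fxg -0.31
```

Call:
arm_command([
  {"dx": 0.01,"dy": 0.05,"dz": 0,"wx": 0,"wy": 0,"wz": 0},
  {"dx": 0.013,"dy": 0.07,"dz": 0.05,"wx": 0,"wy": 0,"wz": 0},
  {"dx": 0.013,"dy": 0.07,"dz": 0.2,"wx": 0,"wy": 0,"wz": 0},
  {"dx": 0.013,"dy": 0.07,"dz": 0.35,"wx": 0,"wy": 0,"wz": 0},
  {"dx": 0.013,"dy": 0.07,"dz": 0.5,"wx": 0,"wy": 0,"wz": 0},
  {"dx": 0.013,"dy": 0.07,"dz": 0.65,"wx": 0,"wy": 0,"wz": 0},
  {"dx": 0.013,"dy": 0.07,"dz": 0.8,"wx": 0,"wy": 0,"wz": 0},
  {"dx": 0.013,"dy": 0.07,"dz": 0.9,"wx": 0,"wy": 0,"wz": 0},
])

```text
clock: 22.1
ee_pos: [0.557, -0.0458, 0.1615]
tool_rot: [0.773, 0.634, 0.001, 0.001]
wrist_force: [0.5, 0.2, 0.3]
width: 0.0003
finger_force: 0.0
```

```bash
python3 st.py; python3 - <<'E'
from h import *
b=env.capture("scene")
cv2.imwrite("pics/s4.png",cv2.resize(cv2.convertScaleAbs(b[165:255,240:420],alpha=1.5,beta=15),None,fx=3.3,fy=3.3,interpolation=cv2.INTER_CUBIC))
E
```

```text
t 22.1 ee [ 0.557  -0.0458  0.1615] xg -0.0538 yg 0.0001 F [0.46 0.24 0.26] Fxg 0.32
```

View pics/s4.png

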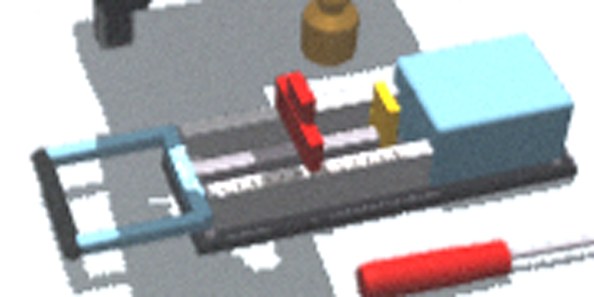

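The slide is home, with the bar at (40,153)-(72,250) as at the start. The red pointer stands out at (300,115), well away from the flag at (384,110), and the robot is clear.

```bash
python3 -c "
from station import env
print(env.job_done())"
```

```text
the job is handed in; nothing more can be done
None
```

The pull gauge is set and the job handed in, with no verdict returned: I pushed the red pointer to zero, held the pull at about 12 N for over a second, then eased the slide home, leaving the pointer roughly 50 mm out on the scale.

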